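# Scan out the front reel from a gravity track

## Robot

A 7-joint arm with a two-finger parallel gripper is mounted at the origin on the work surface. World frame = base frame: x ahead of the robot, y to its left, z up, the work surface at z = 0. Lengths are in m, angles in rad, forces in N, time in s.
With the tool pointing down it reaches from about 0.425 to 1.025 m from the base axis. Payload 9.4 kg.
Tool frame: the origin (TCP) lies between the finger pads; the fingertips stand 22 mm ahead of it and the grasp point (between the pads) lies 3 mm ahead of it; z points along the fingers, x is the direction in which the jaws open and shut, and the axes are right-handed (so a half turn about z gives the same grasp; the last joint's range is limited). The gripper opens to 85 mm and grips with 20 to 120 N. Pads are 22 mm wide; open, the fingers measure 114 mm over their backs; the gripper's body (76 mm by 85 mm) begins 54 mm behind the grasp point. The pads swing forward as they close: fully open they stand 13 mm farther back than shut.
Start: joints at [1.194, 0.599, -0.003, 1.599, 0.002, 0.943, -0.08], TCP at [0.214, -0.693, 0.213] pointing down, gripper open.
Joint ranges: [-2.57, 2.57], [-0.35, 1.97], [-1.29, 1.29], [0.11, 2.56], [-1.05, 4.19], [0.11, 1.86], [-2.63, 2.63]. Speed limits (rad/s): [2.22, 2.22, 3.01, 3.01, 3.14, 3.14, 3.14].

## Interface

Orientations are given as a unit quaternion [x, y, z, w].
In Python, from cell import monitor, cams, ticket gives the robot as it stands. The module is installed in compiled form; this text tells all that it offers.
- The arm moves only by the tool arm_command, never from a script. Its argument "plan" is a list of rows, each an object with "translation": the shift along the tool's x, y, z in m, a list of three; "twist": the turn about the tool's z in degrees. In form: [{"translation": [tx, ty, tz], "twist": twist}, ...]. A call has 1 to 20 rows; each row shifts and turns the pose as measured when the row begins, along the tool's axes as they then stand; what a row does not reach is not made up. A row lasts 1/10 s, in which the tool goes at most 50 mm and 8.59 degrees, less where a joint would pass 70% of its speed; a pose out of reach is approached as far as the arm can. A call is refused whole if a number of a shift passes 0.05 or a number of a turn 8.59, either way. A call with a gripper value outside its range is refused whole. "claw" is the gripper command: -1 is fully open, 1 is shut, values between are in proportion, set as the call begins (left out, the last holds). The fingers move at their own pace and stop on an object; "force" is the grip in N (left out, the last holds). Time passes only in rows, so rows that do not move let the fingers close. It gives the time, the measured TCP pose, the force and the opening at its end, in the units of the state.
- monitor.get_state(): the state, without advancing time (a new reading comes with each control period).
- cams.grab_frame(name): name is "scene" or "top" or "wrist"; returns a dict with "pixels" (400x640x3 uint8, blue, green, red), "range_z" (400x640 float32, m along the optical axis (not along the pixel's ray), 0 where there is no reading), "fx", "fy", "cx", "cy" (pixels), "T" (4x4, takes a point from camera to world coordinates); the wrist camera has in their place "mount" (4x4, takes a point from camera to tool coordinates, whose origin is the TCP and whose axes are the tool frame's). Camera axes: x right, y up, looking along -z (the intrinsics and any distortion apply to the point x, -y, -z); pixel columns grow to the right and rows downward; lengths in m; the calibration is good to about 2 mm. A picture is of the moment at which its call begins: read the wrist's pose just before it.
- ticket.close_job(): hands the job in, once; it reports no verdict.
Trained networks look in a picture, given as the dict that the camera call returned (one of the last four; its "shot" number tells which), for a name from the list of things; names that differ only in an ending like _2 or _b are one class to them, and where a whole thing is asked for, a point or a joint stands for the part that bears it (a point fixed in the world has none). Each returns a list of dicts, best first, with "p" (0 to 1); they miss things now and then, are a little off and sometimes report something else, mostly with a low value. They report only what shows in the picture. A call takes as long as a camera call. They do not tell look-alikes from the thing itself.
- cams.boxes_of(picture, label): "at" ([column, row] in pixels, amid what is visible of it).
The state is a dict: "time_s": time; "joint_pos": joint angles; "joint_velocities": joint speeds; "joint_efforts": joint torques, N m; "eef_pos": TCP position; "orientation": TCP orientation; "ft_force": force on the tool from outside, world axes, zero at the start; "wrist_torque": the same for the moment, N m; "width": opening from 0.0 (shut) to 1.0 (fully open).
Only numpy, scipy, OpenCV 4.12 (cv2) and the standard library are available. Lean on these libraries where they do the work, as an engineer would, in place of code of your own. Each camera call takes 0.05 s, during which the arm holds its last target. There are 200 camera calls.

## Task

Take the front reel, the lowest one against the stop, off the sloping wooden track so that the next one rolls down to the stop, and lay it gently, without dropping it, on the two rails of the scanner's cradle, between the end plates. Let go of it, then squeeze the scanner's trigger fully home and release it. Leave the other reels in their row on the track and do not disturb the tape core, the mouse and the cardboard tube.

Things in the scene. Friction and masses are not known exactly. Their poses are not given: they have to be found in the camera images.
- reel1_centre (a point): front (lowest) reel, against the stop; centre 125 mm above the table. Empty wire reel on its side: cardboard core 36 mm in diameter between two smooth lacquered plywood flanges 70 mm in diameter, 6 mm thick; 64 mm long, 52 mm clear between flanges; about 120 g. Point at its centre, own x is its (level) axis. The next reel's core is 34 mm away, so a finger fits between from above.
- reel2_centre (a point): second reel on the track: an empty wire reel like reel1, lying on its side; point at its centre, x its axis
- reel3_centre (a point): third reel on the track: an empty wire reel like reel1, lying on its side; point at its centre, x its axis
- reel4_centre (a point): fourth (highest) reel on the track: an empty wire reel like reel1, lying on its side; point at its centre, x its axis
- track: fixed plywood track on legs, 86 mm wide, 392 mm long, rising 9 degrees along its +y; reels roll down to -y. Origin on the table below the front reel's centre, z up. Deck 35 mm below the reel centres; side lips 12 mm above the deck; the stop is two posts before the flanges only (52 mm high, 12 mm thick, 46 mm apart): the space in front of the core is free.
- seat1 (a point): centre of a reel that lies against the stop, 125 mm above the table; axes as the track's
- seat2 (a point): centre of the second reel's place, 70 mm up the slope from seat1
- seat3 (a point): centre of the third reel's place, 140 mm up the slope from seat1
- cradle (a point): centre of a reel resting on the cradle's two level round steel rails (10 mm in diameter, 48 mm apart, 96 mm long), midway between its end plates, 102 mm above the table. x along the rails, and so along the reel's axis; z up. Rail tops 27 mm below this point, end plates' tops 16 mm below. It lies 55 mm in +x and 185 mm in +y (its own axes) from point grip.
- grip (a point): on the centreline of the scanner's fixed black grip, where to squeeze, 110 mm above the table; axes as the cradle's. The scanner lies clamped on its side: the grip is a level bar along x, 26 mm wide (y), 34 mm high; its head (31 mm higher than this point) begins 60 mm to +x, a clamp block 77 mm to -x; free below. The trigger is on its +y side.
- trigger_pad (a point): middle of the outer face of the grey trigger blade (66 mm long, 26 mm high), level with grip; moves with it: about 31 mm to the +y side of grip released, 20 mm squeezed. The grip's back is 13 mm to its -y side: a pinch along y from above is 44 mm wide released, 33 mm squeezed.
- trigger (a joint): angle of the trigger, hinged about a vertical pin at its head end, 45 mm from trigger_pad: 0 released, 0.24 rad fully squeezed towards the grip. Its spring takes about 3 to 6 N at the pad and pushes it back to 0.
- tape: bystander: bare cardboard tape core lying flat, 90 mm in diameter, 25 mm high; origin under its centre
- mouse: bystander: black computer mouse, 100 x 58 x 31 mm; origin under its centre
- tube: bystander: closed cardboard tube standing upright, 60 mm in diameter, 100 mm high; origin under its centre
Not all that is in view belongs to the job. Leave any purple or yellow look-alike of the part that bears reel1_centre alone. What is shaped like the part that bears reel4_centre but grey is not meant.

How it is judged:
On the way, in this order (a step that is already met when the one before it is completed fails the run):
1. the front reel is off the track and the next reel has rolled to the stop (distance between reel1_centre and seat1 above 0.075 m and distance between reel2_centre and seat1 below 0.01 m), for 0.2 s.
2. the front reel lies on both rails of the cradle, let go (x of reel1_centre in the frame of cradle between -0.019 and 0.019 m and y of reel1_centre in the frame of cradle between -0.006 and 0.006 m and z of reel1_centre in the frame of cradle between -0.006 and 0.006 m and angle between the x axis of reel1_centre and the x axis of cradle, either way round below 0.12 rad and contact force between the fingers and reel1 below 0.05 N and linear speed of reel1 below 0.02 m/s), for 0.3 s.
3. the trigger is squeezed fully while the reel lies in the cradle (x of reel1_centre in the frame of cradle between -0.019 and 0.019 m and y of reel1_centre in the frame of cradle between -0.006 and 0.006 m and z of reel1_centre in the frame of cradle between -0.006 and 0.006 m and angle between the x axis of reel1_centre and the x axis of cradle, either way round below 0.12 rad and value of joint trigger above 0.21 rad), for 0.1 s.
At the end, for the whole second after the job is handed in: Front reel at rest on both cradle rails (within 19 mm along, 6 mm across and in height of the cradle point, axis within 0.12 rad); reels 2, 3, 4 at rest within 10 mm of the track's first, second and third places; trigger back below 0.03 rad (x of reel1_centre in the frame of cradle between -0.019 and 0.019 m and y of reel1_centre in the frame of cradle between -0.006 and 0.006 m and z of reel1_centre in the frame of cradle between -0.006 and 0.006 m and angle between the x axis of reel1_centre and the x axis of cradle, either way round below 0.12 rad and distance between reel2_centre and seat1 below 0.01 m and distance between reel3_centre and seat2 below 0.01 m and distance between reel4_centre and seat3 below 0.01 m and value of joint trigger below 0.03 rad and linear speed of each of reel1, reel2, reel3, reel4 below 0.02 m/s); the robot touches nothing.
It fails at once if the tape core was pushed more than 25 mm (distance of tape from where it was at the start of the episode above 0.025 m).
It fails at once if the mouse was pushed more than 25 mm (distance of mouse from where it was at the start of the episode above 0.025 m).
It fails at once if the cardboard tube was pushed more than 25 mm (distance of tube from where it was at the start of the episode above 0.025 m).
It fails at once if the front reel was dropped (falls free at more than 0.7 m/s, a drop of some 25 mm) (linear speed of reel1 above 0.7 m/s and contact force between the fingers and reel1 below 0.01 N).
It also fails if it takes over 54 s, if anything falls off the work surface, if the arm or the gripper's body presses on something with over 40 N, if the wrist force passes 120 N, or if a joint passes its speed limit or range.

## Working session

There is one attempt and no reset: what is moved stays moved. The work goes in short steps, Python scripts to look and compute and a tool call to move; the robot and the scene stay as the last step left them, time stands still between calls to the robot, and variables do not carry over. Pictures are saved under pics/ and viewed, about 8 in all and at most 12, crops included, and the job is handed in when it is done.

Besides the shell and the picture viewer there is one more tool, called after "Request:" in YAML: its name, and indented under it one key for each argument. arm_command: Moves the arm, as the interface text tells. Its arguments: {"type":"object","properties":{"plan":{"type":"array","items":{"type":"object","properties":{"translation":{"type":"array","items":{"type":"number"}},"twist":{"type":"number"}}}},"claw":{"type":"number"},"force":{"type":"number"}},"required":["plan"]}

```bash
mkdir -p pics; cat > h.py <<'E'
import numpy as np, cv2
from cell import monitor, cams, ticket
from scipy.spatial.transform import Rotation as R
def tool():
    s=monitor.get_state(); T=np.eye(4); T[:3,:3]=R.from_quat(s["orientation"]).as_matrix(); T[:3,3]=s["eef_pos"]; return T
def grab(n):
    W=tool(); f=cams.grab_frame(n)
    if n=="wrist": f["T"]=W@np.array(f["mount"])
    return f
def cloud(f):
    z=f["range_z"]; v,u=np.indices(z.shape)
    P=np.stack([(u-f["cx"])/f["fx"]*z,-(v-f["cy"])/f["fy"]*z,-z],-1)
    return P@np.array(f["T"])[:3,:3].T+np.array(f["T"])[:3,3]
def proj(f,p):
    c=np.linalg.inv(f["T"])@np.append(p,1); return f["fx"]*c[0]/-c[2]+f["cx"], f["fy"]*-c[1]/-c[2]+f["cy"]
E
python3 - <<'E'
from h import *
for n in ["scene","top"]:
    f=grab(n); cv2.imwrite(f"pics/{n}1.png",f["pixels"]); C=cloud(f)
    print(n,{k:(np.round(v,3).tolist() if k=="T" else v) for k,v in f.items() if k not in("pixels","range_z")})
    for l in ["reel1_centre","track","cradle","grip","trigger_pad","tape","mouse","tube"]:
        for d in cams.boxes_of(f,l)[:6]:
            u,v=map(int,np.round(d["at"])); print(l,d["p"],(u,v),C[v,u].round(3))
print(monitor.get_state())
E
```

```text
scene {'fx': 429.46361166307065, 'fy': 429.46361166307065, 'cx': 317.25579730658734, 'cy': 204.01413118694057, 'T': [[-0.861, -0.32, 0.395, 1.065], [0.508, -0.562, 0.653, 0.748], [0.013, 0.762, 0.647, 0.925], [0.0, 0.0, 0.0, 1.0]], 'shot': 1}
reel1_centre 0.92 (323, 239) [0.594 0.005 0.047]
reel1_centre 0.89 (351, 250) [0.602 0.151 0.139]
reel1_centre 0.8 (389, 256) [0.469 0.152 0.046]
track 0.75 (404, 337) [0.641 0.408 0.13 ]
cradle 0.83 (289, 192) [ 0.559 -0.274  0.013]
cradle 0.33 (277, 270) [0.776 0.079 0.09 ]
grip 0.75 (289, 194) [ 0.596 -0.199  0.071]
trigger_pad 0.67 (281, 160) [ 0.559 -0.325  0.113]
tape 0.86 (381, 231) [0.403 0.034 0.012]
tape 0.35 (398, 305) [0.625 0.36  0.173]
mouse 0.52 (266, 152) [ 0.592 -0.369  0.13 ]
mouse 0.21 (386, 283) [0.603 0.292 0.16 ]
tube 0.73 (279, 273) [0.772 0.082 0.08 ]
top {'fx': 514.619155644739, 'fy': 514.619155644739, 'cx': 317.5806503219402, 'cy': 192.79580417017127, 'T': [[0.011, 0.987, -0.159, 0.352], [-1.0, 0.01, -0.005, -0.055], [-0.003, 0.159, 0.987, 1.648], [0.0, 0.0, 0.0, 1.0]], 'shot': 2}
reel1_centre 0.75 (265, 236) [0.473 0.1
[... 526 characters left out ...]
oint_pos': array([ 1.1943045 ,  0.59927355, -0.00242568,  1.59943394,  0.00181451,
        0.94291264, -0.0797952 ]), 'joint_velocities': array([ 0.00015033,  0.00125339, -0.00127561, -0.00039967, -0.00027661,
        0.00034099, -0.00104837]), 'joint_efforts': array([-1.51612435e-04, -7.76211762e+01,  1.56348556e+00, -2.58384311e+01,
        1.24333188e-02,  1.96705543e-03, -9.08848847e-06]), 'eef_pos': array([ 0.21404337, -0.69266135,  0.21348279]), 'orientation': array([ 8.04765875e-01, -5.93592355e-01, -3.72380203e-05,  3.58617787e-05]), 'ft_force': array([ 0.03429517, -0.63845795,  0.65849255]), 'wrist_torque': array([ 0.02978521, -0.01519298, -0.00341581]), 'width': 0.9995176976631797}
```

```bash
python3 - <<'E'
import cv2
a=cv2.imread("pics/top1.png"); b=cv2.imread("pics/scene1.png")
cv2.imwrite("pics/top1c.png",cv2.resize(a[100:300,60:500],None,fx=1.8,fy=1.8,interpolation=cv2.INTER_CUBIC))
cv2.imwrite("pics/scene1c.png",cv2.resize(b[100:400,200:520],None,fx=2,fy=2,interpolation=cv2.INTER_CUBIC))
E
```

```text
(no output)
```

View pics/top1c.png

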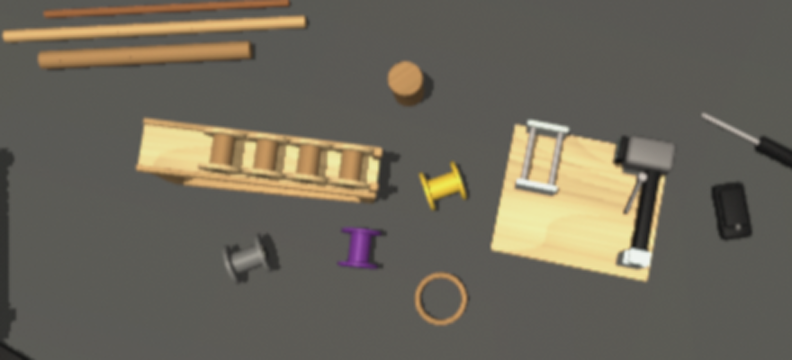

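View pics/scene1c.png

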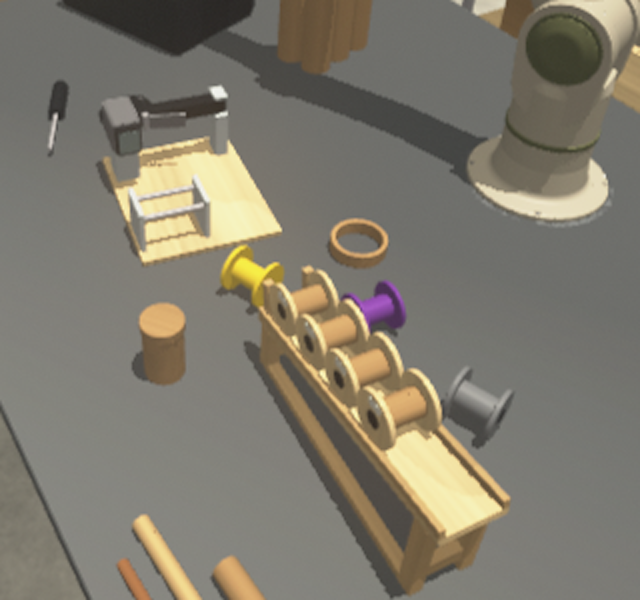

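```bash
python3 - <<'E'
from h import *
f=grab("top"); C=cloud(f)
def pt(uv,z):  # ray to plane z
    T=f["T"]; r=T[:3,:3]@np.array([(uv[0]-f["cx"])/f["fx"],-(uv[1]-f["cy"])/f["fy"],-1]); return (T[:3,3]+r*(z-T[2,3])/r[2]).round(3)
q=lambda u,v:(60+(u+.5)/1.8-.5,100+(v+.5)/1.8-.5)
for n,u,v,z in [("r1",352,166,.143),("r2",308,161,.154),("r4",225,152,.176),("trk a",383,152,.1),("cradle plate a",548,127,.086),("plate b",537,186,.086),("grip head end",652,172,.127),("grip clamp",640,250,.127)]:
    a,b=q(u,v); print(n,pt((a,b),z),C[int(round(b)),int(round(a))].round(3))
T=tool(); print(T.round(3)); w=grab("wrist"); print(np.round(w["mount"],3), w["fx"])
E
```

```text
r1 [0.595 0.138 0.143] [0.594 0.138 0.148]
r2 [0.601 0.209 0.154] [0.602 0.209 0.151]
r4 [0.61  0.339 0.176] [0.612 0.34  0.172]
trk a [0.627 0.091 0.1  ] [ 0.646  0.1   -0.004]
cradle plate a [ 0.676 -0.19   0.086] [ 0.677 -0.19   0.084]
plate b [ 0.573 -0.171  0.086] [ 0.573 -0.17   0.088]
grip head end [ 0.593 -0.359  0.127] [ 0.594 -0.359  0.124]
grip clamp [ 0.463 -0.336  0.127] [ 0.462 -0.336  0.125]
[[ 0.295 -0.955 -0.     0.214]
 [-0.955 -0.295 -0.    -0.693]
 [ 0.     0.    -1.     0.213]
 [ 0.     0.     0.     1.   ]]
[[ 1.    -0.     0.001 -0.001]
 [-0.    -0.965 -0.262 -0.065]
 [ 0.001  0.262 -0.965 -0.16 ]
 [ 0.     0.     0.     1.   ]] 328.47437355896426
```

Request:
arm_command:
  plan:
    - {"translation":[0,0,-0.03],"twist":6.8}
    - {"translation":[0,0,-0.03],"twist":6.8}
    - {"translation":[0,0,-0.03],"twist":6.8}
    - {"translation":[0,0,0],"twist":6.8}
    - {"translation":[-0.042,-0.0245,0],"twist":0}
    - {"translation":[-0.042,-0.0245,0],"twist":0}
    - {"translation":[-0.042,-0.0245,0],"twist":0}
    - {"translation":[-0.042,-0.0245,0],"twist":0}
    - {"translation":[-0.042,-0.0245,0],"twist":0}
    - {"translation":[-0.042,-0.0245,0],"twist":0}
    - {"translation":[-0.042,-0.0245,0],"twist":0}
    - {"translation":[-0.042,-0.0245,0],"twist":0}
    - {"translation":[-0.042,-0.0245,0],"twist":0}
    - {"translation":[-0.042,-0.0245,0],"twist":0}
    - {"translation":[-0.042,-0.0245,0],"twist":0}
    - {"translation":[-0.042,-0.0245,0],"twist":0}
    - {"translation":[0,0,0],"twist":0}
  claw: -0.365
  force: 40

```text
time_s: 2.7
eef_pos: [0.6113, -0.243, 0.3066]
orientation: [-0.633, 0.774, -0.002, 0.001]
ft_force: [-0.7, 0.9, -0.7]
width: 0.682
```

```bash
python3 - <<'E'
from h import *
f=grab("wrist"); cv2.imwrite("pics/w1.png",f["pixels"]); C=cloud(f)
np.savez("w1.npz",C=C,T=f["T"],I=f["pixels"])
print(tool().round(3), monitor.get_state()["width"])
for l in ["cradle","grip","trigger_pad"]:
    for d in cams.boxes_of(f,l)[:3]:
        u,v=map(int,np.round(d["at"])); print(l,d["p"],(u,v),C[v,u].round(3))
E
```

```text
[[-0.202 -0.979  0.002  0.609]
 [-0.979  0.202 -0.004 -0.246]
 [ 0.003 -0.002 -1.     0.307]
 [ 0.     0.     0.     1.   ]] 0.6790326505811898
cradle 0.75 (341, 184) [ 0.57  -0.265  0.012]
cradle 0.74 (44, 235) [0.596 0.11  0.085]
grip 0.63 (4, 267) [0.578 0.129 0.128]
grip 0.59 (343, 186) [ 0.567 -0.267  0.012]
trigger_pad 0.77 (405, 200) [ 0.564 -0.328  0.12 ]
```

View pics/w1.png

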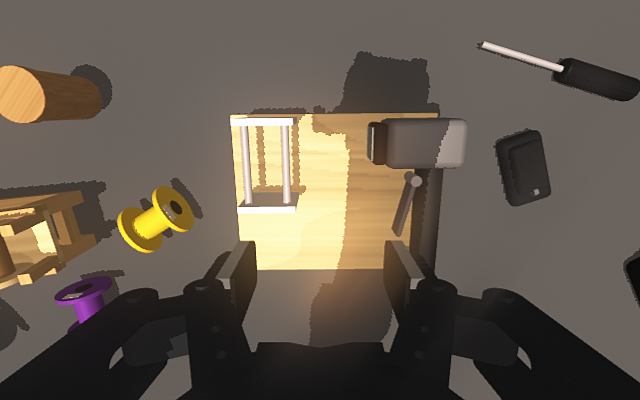

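```bash
cat > m.py <<'E'
from h import *
def rect(P):
    r=cv2.minAreaRect((P[:,:2]*1000).astype(np.float32)); return np.round(r[0],1),np.round(r[1],1),round(r[2],2),P[:,2].mean().round(4),len(P)
E
python3 - <<'E'
from m import *
d=np.load("w1.npz"); C=d["C"]
v,u=np.indices(C.shape[:2])
def box(u0,u1,v0,v1,z0,z1):
    m=(u>=u0)&(u<u1)&(v>=v0)&(v<v1)&(C[...,2]>z0)&(C[...,2]<z1); return C[m]
for n,a in dict(railL=(238,256,130,188,.06,.085),railR=(278,294,130,188,.06,.085),plateT=(225,305,112,130,.075,.1),plateB=(225,305,190,215,.075,.1),grip=(405,445,170,275,.115,.14),trig=(385,420,185,238,.1,.13),head=(365,470,110,170,.12,.16)).items():
    P=box(*a); print(n,rect(P), "zmax",np.percentile(P[:,2],[50,95]).round(4), "med",np.median(P,0).round(4))
    c=P[:,:2]-P[:,:2].mean(0); w=np.linalg.svd(c,full_matrices=False)[2][0]; print("   dir deg",np.degrees(np.arctan2(w[1],w[0])).round(2))
E
```

```text
railL (array([ 637.3, -156. ]), array([10.3, 69.2]), 78.76, np.float64(0.0738), 491) zmax [0.074  0.0758] med [ 0.6383 -0.1568  0.074 ]
   dir deg 169.02
railR (array([ 627.6, -202.8]), array([10. , 69.6]), 78.98, np.float64(0.0738), 479) zmax [0.0741 0.0757] med [ 0.6288 -0.2035  0.0741]
   dir deg 168.87
plateT (array([ 673.9, -187.2]), array([70.3, 12.7]), 78.56, np.float64(0.0856), 483) zmax [0.0859 0.0872] med [ 0.6765 -0.1864  0.0859]
   dir deg 78.84
plateB (array([ 583.2, -169.9]), array([70. , 25.3]), 78.47, np.float64(0.0835), 563) zmax [0.0855 0.087 ] med [ 0.576  -0.169   0.0855]
   dir deg 78.29
grip (array([ 535.5, -341.9]), array([ 39.3, 118.8]), 78.49, np.float64(0.125), 2467) zmax [0.1258 0.1277] med [ 0.5507 -0.3466  0.1258]
   dir deg 174.04
trig (array([ 546.7, -334.5]), array([26.5, 65.7]), 65.0, np.float64(0.1164), 998) zmax [0.1196 0.1242] med [ 0.5487 -0.3328  0.1196]
   dir deg 165.64
head (array([ 622.3, -345.1]), array([92.7, 52.7]), 79.01, np.float64(0.1388), 4623) zmax [0.1401 0.1418] med [ 0.6253 -0.3455  0.1401]
   dir deg 79.14
```

Request:
arm_command:
  plan:
    - {"translation":[-0.02,0,0],"twist":-7}
    - {"translation":[-0.042,0.0035,0],"twist":0}
    - {"translation":[-0.042,0.0035,0],"twist":0}
    - {"translation":[-0.042,0.0035,0],"twist":0}
    - {"translation":[-0.042,0.0035,0],"twist":0}
    - {"translation":[-0.042,0.0035,0],"twist":0}
    - {"translation":[-0.042,0.0035,0],"twist":0}
    - {"translation":[-0.042,0.0035,0],"twist":0}
    - {"translation":[-0.042,0.0035,0],"twist":0}
    - {"translation":[0,0,0],"twist":0}
    - {"translation":[0,0,0],"twist":0}

```text
time_s: 4.0
eef_pos: [0.6103, 0.0905, 0.3053]
orientation: [-0.662, 0.749, -0.006, -0.004]
ft_force: [0.1, -1.4, 0.6]
width: 0.678
```

```bash
python3 - <<'E'
from h import *
f=grab("wrist"); cv2.imwrite("pics/w2.png",f["pixels"]); C=cloud(f)
np.savez("w2.npz",C=C,T=f["T"],I=f["pixels"])
print(tool().round(3))
for l in ["reel1_centre"]:
    for d in cams.boxes_of(f,l)[:7]:
        u,v=map(int,np.round(d["at"])); print(l,d["p"],(u,v),C[v,u].round(3))
E
```

```text
[[-0.123 -0.992  0.003  0.61 ]
 [-0.992  0.123 -0.014  0.091]
 [ 0.013 -0.004 -1.     0.305]
 [ 0.     0.     0.     1.   ]]
reel1_centre 0.92 (396, 175) [ 0.583 -0.008  0.052]
reel1_centre 0.72 (297, 269) [0.469 0.137 0.052]
reel1_centre 0.68 (268, 199) [0.595 0.144 0.142]
reel1_centre 0.33 (157, 180) [0.623 0.268 0.108]
```

View pics/w2.png

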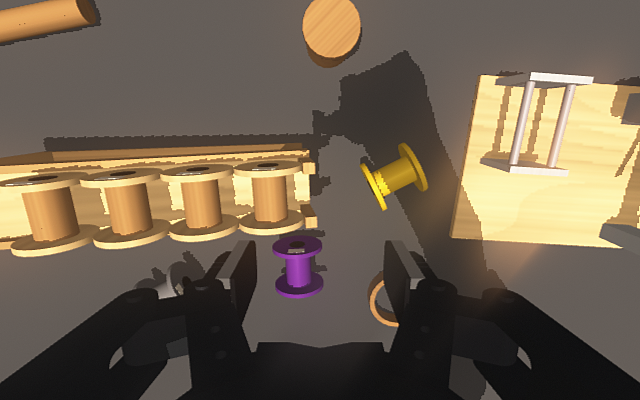

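Could be mistaken for the front reel: yellow (396,175), purple (297,269), grey (175,272), and wooden reels 2–4 at (202,203), (130,205), (50,210). I choose the wooden one against the stop posts at (269,199).

```bash
python3 - <<'E'
from m import *
d=np.load("w2.npz"); C=d["C"]; v,u=np.indices(C.shape[:2])
for n,(u0,u1) in dict(r1=(235,305),r2=(168,238)).items():
    b=0 if n=="r1" else .011
    m=(u>=u0)&(u<u1)&(v>150)&(v<245)
    P=C[m&(C[...,2]>.135+b)&(C[...,2]<.146+b)]
    c0=C[(u>u0+18)&(u<u1-18)&(v>178)&(v<215)]; top=np.percentile(c0[:,2],95)
    K=c0[c0[:,2]>top-.004]
    F=C[m&(C[...,2]>.151+b)&(C[...,2]<.166+b)]
    print(n,"core crest",np.median(K,0).round(4),len(K),"flange tops",rect(F), "zmax",F[:,2].max().round(4))
    for s in (F[F[:,0]<F[:,0].mean()],F[F[:,0]>F[:,0].mean()]): print("  flange",np.median(s,0).round(4),len(s),rect(s))
K=C[(u>0)&(u<316)&(v>60)&(v<260)]
L=C[(u>90)&(u<316)&(v>140)&(v<172)&(C[...,2]>.09)&(C[...,2]<.14)]
print("lip",rect(L))
I=d["I"]; cv2.imwrite("pics/w2c.png",cv2.resize(I[140:260,170:350],None,fx=4,fy=4,interpolation=cv2.INTER_CUBIC))
E
```

```text
r1 core crest [0.5977 0.144  0.142 ] 730 flange tops (array([595.2, 144.7]), array([46.7, 65. ]), 84.48, np.float64(0.1566), 700) zmax 0.1611
  flange [0.5673 0.1465 0.1569] 348 (array([566.4, 147.1]), array([45.9,  7. ]), 85.1, np.float64(0.1566), 348)
  flange [0.6246 0.1414 0.1571] 352 (array([624.2, 141.9]), array([46.7,  6.6]), 84.54, np.float64(0.1566), 352)
r2 core crest [0.6085 0.2111 0.1534] 595 flange tops (array([601.6, 213.1]), array([46.3, 65.2]), 84.72, np.float64(0.1676), 730) zmax 0.1731
  flange [0.5733 0.2142 0.1681] 378 (array([572.5, 215.8]), array([46.3,  6.8]), 84.85, np.float64(0.1675), 378)
  flange [0.6306 0.2064 0.1684] 352 (array([630.5, 207.7]), array([40.9,  6.9]), 83.79, np.float64(0.1678), 352)
lip (array([634.7, 211.4]), array([237.8,  19.6]), 84.8, np.float64(0.115), 3524)
```

View pics/w2c.png

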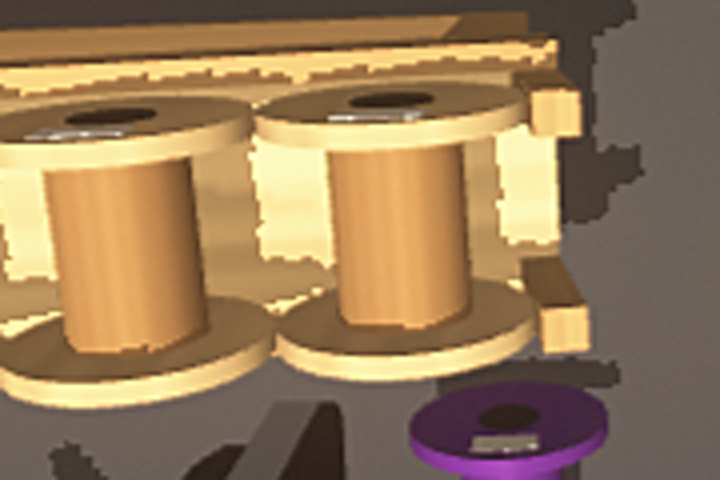

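Request:
arm_command:
  plan:
    - {"translation":[-0.026,0.01,0],"twist":-1.9}
    - {"translation":[-0.026,0.01,0.02],"twist":0}
    - {"translation":[0,0,0.035],"twist":0}
    - {"translation":[0,0,0.035],"twist":0}
    - {"translation":[0,0,0],"twist":0}
    - {"translation":[0,0,0],"twist":0}

```text
time_s: 4.7
eef_pos: [0.5995, 0.1313, 0.2154]
orientation: [-0.668, 0.744, -0.009, -0.002]
ft_force: [0.5, 0.5, 0.5]
width: 0.68
```

```bash
python3 - <<'E'
from h import *
f=grab("wrist"); cv2.imwrite("pics/w3.png",f["pixels"]); C=cloud(f)
T=tool();print(T.round(4)); print("target in tool",(np.linalg.inv(T)@[.595,.1445,.128,1]).round(4),"yaw",np.degrees(np.arctan2(T[1,0],T[0,0])))
E
```

```text
[[-0.108  -0.9941  0.0079  0.5994]
 [-0.994   0.1079 -0.0163  0.1311]
 [ 0.0154 -0.0096 -0.9998  0.2154]
 [ 0.      0.      0.      1.    ]]
target in tool [-0.0141  0.0066  0.0871  1.    ] yaw -96.20162597682314
```

View pics/w3.png

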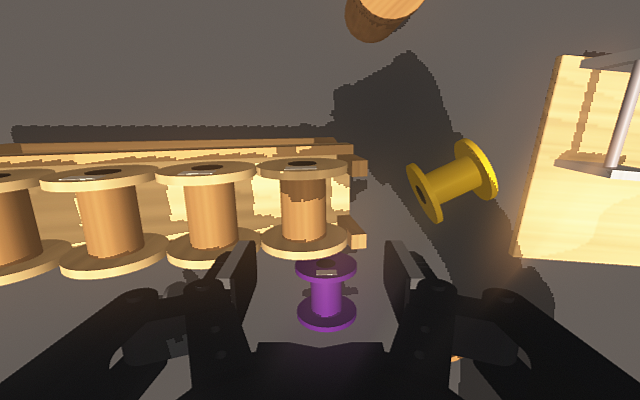

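Request:
arm_command:
  plan:
    - {"translation":[-0.013,0.006,0],"twist":-1}
    - {"translation":[-0.004,0.002,0.01],"twist":0}
    - {"translation":[0,0,0.02],"twist":0}
    - {"translation":[0,0,0],"twist":0}

```text
time_s: 5.15
eef_pos: [0.5955, 0.1504, 0.189]
orientation: [-0.674, 0.738, -0.01, 0.001]
ft_force: [-1.0, -0.3, 0.5]
width: 0.686
```

```bash
python3 - <<'E'
from h import *
T=tool();print(T.round(4)); print("target in tool",(np.linalg.inv(T)@[.595,.1445,.128,1]).round(4),"yaw",np.degrees(np.arctan2(T[1,0],T[0,0])))
E
```

```text
[[-0.0905 -0.9958  0.0159  0.5955]
 [-0.9958  0.0903 -0.0133  0.1504]
 [ 0.0118 -0.017  -0.9998  0.189 ]
 [ 0.      0.      0.      1.    ]]
target in tool [0.0052 0.001  0.0611 1.    ] yaw -95.19187105471704
```

Request:
arm_command:
  plan:
    - {"translation":[0.005,0.001,0],"twist":0}
    - {"translation":[0,0,0],"twist":0}
    - {"translation":[0,0,0.015],"twist":0}
    - {"translation":[0,0,0.01],"twist":0}
    - {"translation":[0,0,0],"twist":0}

```text
time_s: 5.65
eef_pos: [0.596, 0.1457, 0.1671]
orientation: [-0.674, 0.738, -0.011, 0.004]
ft_force: [-0.4, -0.2, -0.2]
width: 0.682
```

```bash
python3 - <<'E'
from h import *
f=grab("wrist"); cv2.imwrite("pics/w4.png",f["pixels"]); C=cloud(f)
T=tool();print(T.round(4)); print("target in tool",(np.linalg.inv(T)@[.595,.1445,.128,1]).round(4),monitor.get_state()["ft_force"])
E
```

```text
[[-0.0903 -0.9957  0.0215  0.5963]
 [-0.9959  0.0901 -0.0116  0.1457]
 [ 0.0096 -0.0225 -0.9997  0.1677]
 [ 0.      0.      0.      1.    ]]
target in tool [0.001  0.0021 0.0396 1.    ] [-0.50198397  0.74097046  0.24454589]
```

View pics/w4.png

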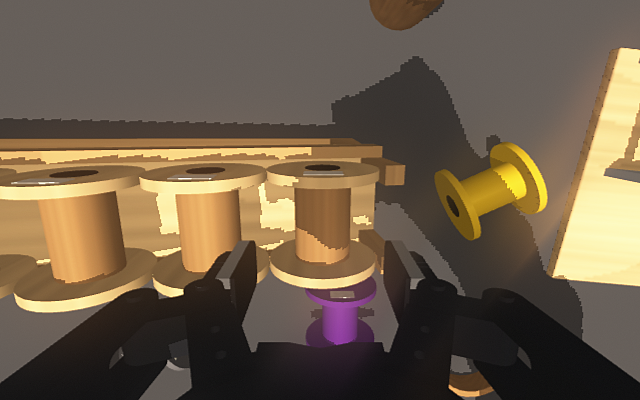

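Request:
arm_command:
  plan:
    - {"translation":[0.001,0.002,0.012],"twist":0}
    - {"translation":[0,0,0.012],"twist":0}
    - {"translation":[0,0,0.01],"twist":0}
    - {"translation":[0,0,0],"twist":0}

```text
time_s: 6.1
eef_pos: [0.5953, 0.1445, 0.1318]
orientation: [-0.674, 0.738, -0.012, 0.005]
ft_force: [-0.8, 1.5, 0.7]
width: 0.684
```

```bash
python3 - <<'E'
from h import *
T=tool();print(T.round(4)); print("target in tool",(np.linalg.inv(T)@[.595,.1445,.128,1]).round(4),monitor.get_state()["ft_force"])
E
```

```text
[[-0.0905 -0.9956  0.0229  0.5953]
 [-0.9959  0.0903 -0.0112  0.1445]
 [ 0.0091 -0.0238 -0.9997  0.1318]
 [ 0.      0.      0.      1.    ]]
target in tool [-0.0e+00  4.0e-04  3.8e-03  1.0e+00] [-0.81835799  1.50114519  0.73266833]
```

Request:
arm_command:
  plan:
    - {"translation":[0,0,0.003],"twist":0}
    - {"translation":[0,0,0],"twist":0}

```text
time_s: 6.3
eef_pos: [0.5952, 0.1445, 0.128]
orientation: [-0.674, 0.738, -0.012, 0.004]
ft_force: [0.7, 0.8, 0.4]
width: 0.684
```

Request:
arm_command:
  plan:
    - {"translation":[0,0,0],"twist":0}
    - {"translation":[0,0,0],"twist":0}
    - {"translation":[0,0,0],"twist":0}
    - {"translation":[0,0,0],"twist":0}
    - {"translation":[0,0,0],"twist":0}
    - {"translation":[0,0,0],"twist":0}
    - {"translation":[0,0,0],"twist":0}
    - {"translation":[0,0,0],"twist":0}
  claw: 1
  force: 40

```text
time_s: 7.1
eef_pos: [0.596, 0.1448, 0.1293]
orientation: [-0.674, 0.738, -0.012, 0.005]
ft_force: [0.4, 0.1, 0.1]
width: -0.003
```

```bash
python3 - <<'E'
from h import *
f=grab("wrist"); g=grab("scene"); cv2.imwrite("pics/w5.png",np.vstack([f["pixels"][100:330], cv2.resize(g["pixels"][200:330,230:480],(640,333))]))
C=cloud(f); print(tool().round(3))
np.savez("w5.npz",C=C,I=f["pixels"])
E
```

```text
[[-0.09  -0.996  0.024  0.596]
 [-0.996  0.09  -0.011  0.145]
 [ 0.009 -0.025 -1.     0.129]
 [ 0.     0.     0.     1.   ]]
```

View pics/w5.png

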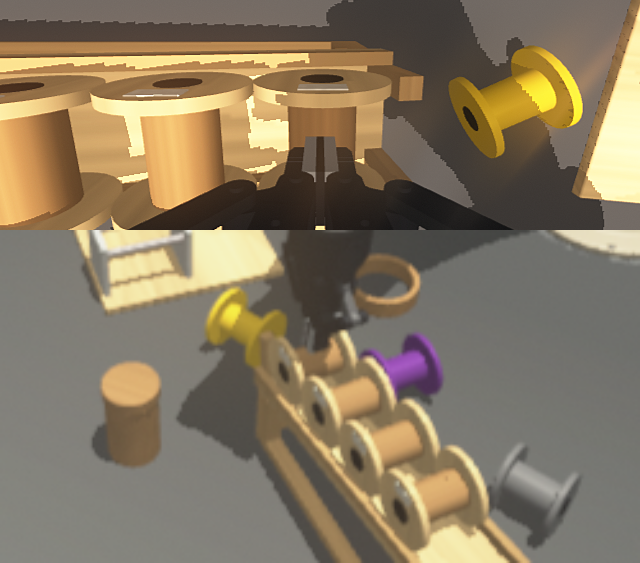

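```bash
python3 - <<'E'
from h import *
d=np.load("w5.npz"); C=d["C"]; T=tool(); Ti=np.linalg.inv(T)
for u,v in [(312,240),(330,240),(330,250),(330,262),(330,275),(320,215),(300,215),(345,215),(345,232),(300,232)]: print((u,v),C[v,u].round(4),(Ti@np.append(C[v,u],1))[:3].round(4))
g=grab("scene"); G=cloud(g)
m=(np.hypot(G[...,0]-.596,G[...,1]-.145)<.03)&(G[...,2]>.1)
P=G[m];c=g["pixels"][m].max(-1); D=P[c<70]; print("dark",len(D),np.percentile(D[:,2],[1,5,25,50]).round(3),D[np.argsort(D[:,2])[:8]].round(3))
B=P[c>110]; print("bright",len(B),np.percentile(B[:,2],[50,95]).round(3),np.median(B,0).round(3))
E
```

```text
(312, 240) [0.6058 0.1482 0.1561] [-0.0041 -0.0101 -0.0266]
(330, 240) [0.6052 0.1404 0.1565] [ 0.0038 -0.0102 -0.0269]
(330, 250) [0.6052 0.1408 0.1676] [ 0.0034 -0.0104 -0.038 ]
(330, 262) [0.657  0.1412 0.2913] [-0.0006 -0.0651 -0.1604]
(330, 275) [0.6057 0.1416 0.1901] [ 0.0028 -0.0114 -0.0605]
(320, 215) [0.6126 0.144  0.1421] [-0.0006 -0.0169 -0.0124]
(300, 215) [0.613  0.1535 0.1403] [-0.0102 -0.0164 -0.0107]
(345, 215) [0.6105 0.132  0.1388] [ 0.0115 -0.0158 -0.009 ]
(345, 232) [0.602  0.1326 0.1392] [ 0.0116 -0.0073 -0.0096]
(300, 232) [0.6039 0.1546 0.1387] [-0.0104 -0.0072 -0.0094]
dark 302 [0.162 0.171 0.2   0.221] [[0.593 0.157 0.157]
 [0.602 0.158 0.159]
 [0.601 0.16  0.161]
 [0.6   0.158 0.162]
 [0.598 0.16  0.162]
 [0.592 0.16  0.163]
 [0.601 0.156 0.164]
 [0.595 0.16  0.164]]
bright 1486 [0.518 0.567] [0.595 0.15  0.518]
```

```bash
python3 - <<'E'
from h import *
d=np.load("w5.npz"); C=d["C"]; T=tool(); Ti=np.linalg.inv(T)
L=C@Ti[:3,:3].T+Ti[:3,3]
for u in (314,327,332): print(u,[(v,L[v,u].round(3).tolist()) for v in range(232,246,2)])
d=np.load("w2.npz"); C=d["C"]; # open 58 fingers, from look pose
M=np.array(grab("wrist")["mount"]); T2=d["T"]@np.linalg.inv(M); Ti=np.linalg.inv(T2); L=C@Ti[:3,:3].T+Ti[:3,3]
m=(abs(L[...,0])<.06)&(abs(L[...,1])<.02)&(L[...,2]<.04)&(L[...,2]>-.06)
P=L[m]; print(len(P)); 
for s in (-1,1):
    Q=P[P[:,0]*s>0]; k=np.argsort(-Q[:,2])[:200]; print(s,Q[k[:5]].round(3).tolist(),"x in/out",np.abs(Q[:,0]).min().round(4))
E
```

```text
314 [(232, [-0.003, -0.009, -0.013]), (234, [-0.004, -0.007, -0.012]), (236, [-0.003, -0.007, -0.014]), (238, [-0.003, -0.01, -0.024]), (240, [-0.003, -0.01, -0.027]), (242, [-0.003, -0.01, -0.029]), (244, [-0.003, -0.01, -0.03])]
327 [(232, [0.003, -0.009, -0.013]), (234, [0.003, -0.008, -0.015]), (236, [0.003, -0.007, -0.013]), (238, [0.003, -0.01, -0.024]), (240, [0.002, -0.01, -0.027]), (242, [0.002, -0.01, -0.028]), (244, [0.002, -0.01, -0.03])]
332 [(232, [0.005, -0.008, -0.011]), (234, [0.005, -0.008, -0.013]), (236, [0.005, -0.006, -0.012]), (238, [0.005, -0.01, -0.025]), (240, [0.005, -0.01, -0.027]), (242, [0.005, -0.01, -0.028]), (244, [0.004, -0.01, -0.03])]
4285
-1 [[-0.03, 0.004, -0.021], [-0.03, -0.005, -0.022], [-0.03, 0.002, -0.022], [-0.03, 0.003, -0.022], [-0.03, -0.006, -0.023]] x in/out 0.0294
1 [[0.029, -0.005, -0.022], [0.029, -0.005, -0.022], [0.028, 0.003, -0.022], [0.028, 0.004, -0.022], [0.028, 0.005, -0.022]] x in/out 0.0279
```

The fingers shut above the core. Wrist depth puts the real fingertips 22 mm behind the reported TCP (tool z ≈ −0.022), not 22 mm ahead as the text says. I'll work from the measured tip: reopen, then descend about 43 mm while watching the force.

Request:
arm_command:
  plan:
    - {"translation":[0,0,0],"twist":0}
    - {"translation":[0,0,0],"twist":0}
    - {"translation":[0,0,0],"twist":0}
    - {"translation":[0,0,0],"twist":0}
    - {"translation":[0,0,0],"twist":0}
  claw: -0.365

```text
time_s: 7.8
eef_pos: [0.596, 0.1448, 0.1292]
orientation: [-0.674, 0.738, -0.012, 0.005]
ft_force: [0.1, 0.1, -0.3]
width: 0.686
```

Request:
arm_command:
  plan:
    - {"translation":[0,0.001,0.008],"twist":0}
    - {"translation":[0,0,0.008],"twist":0}
    - {"translation":[0,0,0],"twist":0}

```text
time_s: 8.1
eef_pos: [0.5952, 0.1447, 0.1118]
orientation: [-0.674, 0.738, -0.012, 0.005]
ft_force: [0.8, -0.7, 0.5]
width: 0.681
```

No contact, as expected from the measured tip. Continuing down.

Request:
arm_command:
  plan:
    - {"translation":[0,0,0.008],"twist":0}
    - {"translation":[0,0,0.008],"twist":0}
    - {"translation":[0,0,0.007],"twist":0}
    - {"translation":[0,0,0],"twist":0}

```text
time_s: 8.5
eef_pos: [0.5954, 0.1443, 0.0859]
orientation: [-0.674, 0.738, -0.012, 0.005]
ft_force: [-0.4, 0.4, 0.5]
width: 0.684
```

```bash
python3 - <<'E'
from h import *
f=grab("wrist"); cv2.imwrite("pics/w6.png",f["pixels"]); C=cloud(f)
T=tool();print(T[:3,3].round(4)); Ti=np.linalg.inv(T); L=C@Ti[:3,:3].T+Ti[:3,3]
m=(abs(L[...,0])<.02)&(abs(L[...,1])<.02)&(C[...,2]>.13)&(C[...,2]<.15); print("core in tool",np.median(L[m],0).round(4),m.sum())
print(monitor.get_state()["ft_force"])
E
```

```text
[0.5956 0.1443 0.0863]
core in tool [ 0.0002 -0.0008 -0.0549] 8293
[ 0.79165787 -0.26945434 -0.21184483]
```

View pics/w6.png

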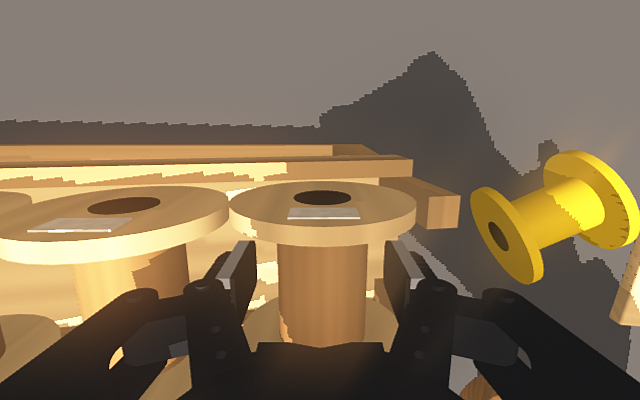

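The fingers now straddle the core (280–365 columns) between the flanges, centred, with no contact force. Closing.

Request:
arm_command:
  plan:
    - {"translation":[0,0,0],"twist":0}
    - {"translation":[0,0,0],"twist":0}
    - {"translation":[0,0,0],"twist":0}
    - {"translation":[0,0,0],"twist":0}
    - {"translation":[0,0,0],"twist":0}
    - {"translation":[0,0,0],"twist":0}
  claw: 1
  force: 40

```text
time_s: 9.15
eef_pos: [0.5959, 0.144, 0.0871]
orientation: [-0.674, 0.738, -0.012, 0.005]
ft_force: [-0.7, -0.6, -0.7]
width: 0.411
```

Request:
arm_command:
  plan:
    - {"translation":[0,0,-0.005],"twist":0}
    - {"translation":[0,0,-0.008],"twist":0}
    - {"translation":[0,0,-0.01],"twist":0}
    - {"translation":[0,0,-0.01],"twist":0}
    - {"translation":[0,0,-0.01],"twist":0}
    - {"translation":[0,0,-0.01],"twist":0}
    - {"translation":[0,0,-0.01],"twist":0}
    - {"translation":[0,0,-0.01],"twist":0}
    - {"translation":[0,0,-0.015],"twist":0}
    - {"translation":[0,0,-0.015],"twist":0}
    - {"translation":[0,0,-0.015],"twist":0}
    - {"translation":[0,0,0],"twist":0}
    - {"translation":[0,0,0],"twist":0}

```text
time_s: 10.45
eef_pos: [0.593, 0.146, 0.2171]
orientation: [-0.674, 0.738, -0.013, 0.007]
ft_force: [-0.1, 0.4, -0.7]
width: 0.406
```

```bash
python3 - <<'E'
from h import *
f=grab("wrist"); g=grab("scene"); cv2.imwrite("pics/w7.png",np.vstack([f["pixels"][100:330], cv2.resize(g["pixels"][180:330,230:480],(640,360))]))
C=cloud(f); T=tool(); Ti=np.linalg.inv(T); print(T.round(4)); L=C@Ti[:3,:3].T+Ti[:3,3]
np.savez("w7.npz",L=L,C=C)
P=L[(abs(L[...,0])<.017)&(abs(L[...,1])<.024)&(L[...,2]>-.075)&(L[...,2]<-.045)]; print("core",np.median(P,0),len(P))
Q=L[(abs(L[...,0])<.036)&(abs(L[...,1])<.05)&(L[...,2]>-.09)&(L[...,2]<0)]
F=Q[(Q[:,1]<-.025)]; print("far flange",np.percentile(F,[2,50,98],axis=0).round(4).tolist())
E
```

```text
[[-0.0903 -0.9956  0.0266  0.593 ]
 [-0.9959  0.0901 -0.0098  0.1459]
 [ 0.0073 -0.0274 -0.9996  0.2167]
 [ 0.      0.      0.      1.    ]]
core [ 7.32776787e-05 -3.41931070e-04 -5.51084169e-02] 8582
far flange [[-0.0313, -0.0336, -0.0734], [-0.0006, -0.0324, -0.059], [0.0296, -0.0274, -0.0111]]
```

View pics/w7.png

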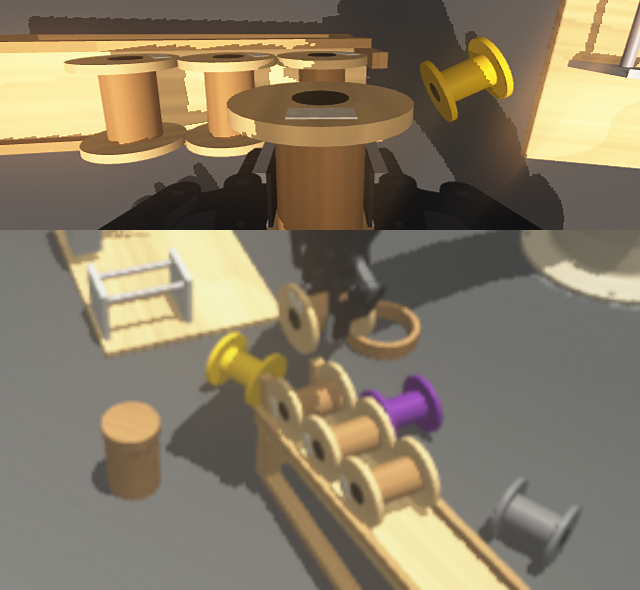

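Request:
arm_command:
  plan:
    - {"translation":[0.015,0,0],"twist":3}
    - {"translation":[0.03,-0.01,0],"twist":3}
    - {"translation":[0.035,-0.012,0],"twist":0}
    - {"translation":[0.035,-0.012,0],"twist":0}
    - {"translation":[0.035,-0.012,0],"twist":0}
    - {"translation":[0.035,-0.012,0],"twist":0}
    - {"translation":[0.035,-0.012,0],"twist":0}
    - {"translation":[0.035,-0.012,0],"twist":0}
    - {"translation":[0.03,-0.01,0],"twist":0}
    - {"translation":[0.01,-0.003,0],"twist":0}
    - {"translation":[0,0,0],"twist":0}
    - {"translation":[0,0,0],"twist":0}

```text
time_s: 11.75
eef_pos: [0.6201, -0.185, 0.211]
orientation: [-0.621, 0.784, -0.008, -0.0]
ft_force: [0.5, -0.2, -1.5]
width: 0.409
```

```bash
cat > e.py <<'E'
from h import *
T=tool(); c=T@[0,-.001,-.040,1]; print(T.round(4)); print("reel",c[:3].round(4),"yaw",np.degrees(np.arctan2(T[1,0],T[0,0])).round(2))
print("delta tool",(T[:3,:3].T@(np.array([.626,-.178,.102])-c[:3])).round(4), monitor.get_state()["ft_force"].round(2))
E
python3 e.py
```

```text
[[-0.2283 -0.9735  0.0099  0.6201]
 [-0.9735  0.2282 -0.0129 -0.185 ]
 [ 0.0103 -0.0126 -0.9999  0.211 ]
 [ 0.      0.      0.      1.    ]]
reel [ 0.6207 -0.1847  0.251 ] yaw -103.2
delta tool [-0.0093 -0.0018  0.149 ] [ 0.55 -0.25 -1.47]
```

Request:
arm_command:
  plan:
    - {"translation":[-0.007,-0.002,0.01],"twist":-2}
    - {"translation":[0,0,0.03],"twist":0}
    - {"translation":[0,0,0.03],"twist":0}
    - {"translation":[0,0,0.02],"twist":0}
    - {"translation":[0,0,0.005],"twist":0}
    - {"translation":[0,0,0],"twist":0}
    - {"translation":[0,0,0],"twist":0}

```text
time_s: 12.45
eef_pos: [0.627, -0.1647, 0.1112]
orientation: [-0.644, 0.765, -0.006, 0.002]
ft_force: [-0.6, 0.5, -1.2]
width: 0.412
```

```bash
python3 e.py; python3 - <<'E'
from h import *
f=grab("wrist"); C=cloud(f); T=tool()
cv2.imwrite("pics/w8.png",f["pixels"])
# end plates beyond the reel & rails seen
y=np.array([.1925,.981]); x=np.array([.981,-.1925]); q=C[...,:2]-[.626,-.178]; X=q@x; Y=q@y; Z=C[...,2]
m=(Z>.081)&(Z<.091)&(abs(Y)<.05)&(X>.03)&(X<.08); print("far plate top X",np.percentile(X[m],[2,50,98]).round(4),"Y",np.percentile(Y[m],[2,50,98]).round(4),Z[m].mean(),m.sum())
m=(Z>.068)&(Z<.08)&(abs(Y)<.04)&(abs(X)<.045)
for s in(-1,1):
    k=m&(Y*s>.01); print("rail",s,k.sum(),np.median(Y[k]).round(4) if k.any() else None, np.median(Z[k]) if k.any() else None)
L=(C-T[:3,3])@T[:3,:3]
P=L[(abs(L[...,0])<.017)&(abs(L[...,1])<.024)&(L[...,2]>-.075)&(L[...,2]<-.045)]; print("core",np.median(P,0).round(4),len(P))
E
```

```text
[[-0.1711 -0.9852  0.0113  0.627 ]
 [-0.9852  0.1711 -0.0069 -0.1647]
 [ 0.0049 -0.0123 -0.9999  0.1112]
 [ 0.      0.      0.      1.    ]]
reel [ 0.6276 -0.1646  0.1512] yaw -99.85
delta tool [ 0.0132 -0.0001  0.0493] [-0.59  0.54 -1.18]
far plate top X [0.0475 0.0515 0.0553] Y [-0.0338  0.0001  0.0337] 0.08582184294041455 1869
rail -1 763 -0.0236 0.07403286058748695
rail 1 621 0.0238 0.07410577563070461
core [-0.0001 -0.0001 -0.0543] 8531
```

Request:
arm_command:
  plan:
    - {"translation":[0.013,0,0],"twist":1.2}
    - {"translation":[0,0,0],"twist":0}
    - {"translation":[0,0,0.01],"twist":0}
    - {"translation":[0,0,0.01],"twist":0}
    - {"translation":[0,0,0.01],"twist":0}
    - {"translation":[0,0,0],"twist":0}
    - {"translation":[0,0,0],"twist":0}

```text
time_s: 13.2
eef_pos: [0.6264, -0.18, 0.0815]
orientation: [-0.635, 0.773, -0.008, 0.004]
ft_force: [0.8, 0.8, -1.2]
width: 0.411
```

```bash
python3 e.py
```

```text
[[-0.1946 -0.9808  0.0159  0.6264]
 [-0.9809  0.1945 -0.0081 -0.18  ]
 [ 0.0048 -0.0172 -0.9998  0.0815]
 [ 0.      0.      0.      1.    ]]
reel [ 0.6267 -0.1799  0.1215] yaw -101.22
delta tool [-0.0018  0.0014  0.0194] [ 0.78  0.76 -1.23]
```

Request:
arm_command:
  plan:
    - {"translation":[-0.002,0.001,0],"twist":0}
    - {"translation":[0,0,0.006],"twist":0}
    - {"translation":[0,0,0.005],"twist":0}
    - {"translation":[0,0,0.004],"twist":0}
    - {"translation":[0,0,0],"twist":0}
    - {"translation":[0,0,0],"twist":0}

```text
time_s: 13.8
eef_pos: [0.6263, -0.1773, 0.0652]
orientation: [-0.635, 0.773, -0.008, 0.004]
ft_force: [-0.2, -0.5, -0.2]
width: 0.409
```

```bash
python3 e.py
```

```text
[[-0.194  -0.9809  0.0161  0.6263]
 [-0.981   0.1939 -0.0079 -0.1773]
 [ 0.0046 -0.0173 -0.9998  0.0652]
 [ 0.      0.      0.      1.    ]]
reel [ 0.6266 -0.1772  0.1052] yaw -101.18
delta tool [0.0009 0.0005 0.0032] [-0.22 -0.54 -0.18]
```

Request:
arm_command:
  plan:
    - {"translation":[0.001,0,0.002],"twist":0}
    - {"translation":[0,0,0],"twist":0}
    - {"translation":[0,0,0.0015],"twist":0}
    - {"translation":[0,0,0],"twist":0}

```text
time_s: 14.2
eef_pos: [0.6269, -0.1794, 0.0635]
orientation: [-0.635, 0.773, -0.009, 0.004]
ft_force: [-0.3, 0.3, -0.2]
width: 0.413
```

Request:
arm_command:
  plan:
    - {"translation":[-0.001,0,0.002],"twist":0}
    - {"translation":[0,0,0],"twist":0}

```text
time_s: 14.4
eef_pos: [0.6274, -0.1796, 0.0636]
orientation: [-0.634, 0.773, -0.01, 0.004]
ft_force: [0.1, 0.9, -1.1]
width: 0.409
```

Request:
arm_command:
  plan:
    - {"translation":[0,0,0.0015],"twist":0}
    - {"translation":[0,0,0],"twist":0}

```text
time_s: 14.6
eef_pos: [0.6278, -0.1797, 0.0634]
orientation: [-0.634, 0.773, -0.011, 0.005]
ft_force: [-1.2, -0.6, 0.9]
width: 0.406
```

```bash
python3 e.py
```

```text
[[-0.195  -0.9806  0.0215  0.6278]
 [-0.9808  0.1948 -0.0108 -0.1797]
 [ 0.0064 -0.0232 -0.9997  0.0634]
 [ 0.      0.      0.      1.    ]]
reel [ 0.628  -0.1794  0.1034] yaw -101.25
delta tool [-0.001   0.0022  0.0014] [-1.16 -0.64  0.88]
```

It no longer descends, so the reel is on the rails. Opening to let go.

Request:
arm_command:
  plan:
    - {"translation":[0,0,0],"twist":0}
    - {"translation":[0,0,0],"twist":0}
    - {"translation":[0,0,0],"twist":0}
    - {"translation":[0,0,0],"twist":0}
    - {"translation":[0,0,0],"twist":0}
    - {"translation":[0,0,0],"twist":0}
    - {"translation":[0,0,0],"twist":0}
    - {"translation":[0,0,0],"twist":0}
  claw: -0.365

```text
time_s: 15.4
eef_pos: [0.6277, -0.179, 0.0621]
orientation: [-0.635, 0.773, -0.01, 0.005]
ft_force: [0.5, 0.9, -0.7]
width: 0.687
```

Request:
arm_command:
  plan:
    - {"translation":[0,0,-0.008],"twist":0}
    - {"translation":[0,0,-0.015],"twist":0}
    - {"translation":[0,0,-0.03],"twist":0}
    - {"translation":[0,0,-0.04],"twist":0}
    - {"translation":[0,0,-0.04],"twist":0}
    - {"translation":[0,0,-0.02],"twist":0}
    - {"translation":[0,0,0],"twist":0}
    - {"translation":[0,0,0],"twist":0}

```text
time_s: 16.2
eef_pos: [0.6243, -0.1774, 0.2286]
orientation: [-0.634, 0.773, -0.012, 0.006]
ft_force: [0.3, -1.5, 0.6]
width: 0.684
```

```bash
cat > c.py <<'E'
from h import *
f=grab("wrist"); C=cloud(f); cv2.imwrite("pics/w9.png",f["pixels"]); print(tool().round(4))
y=np.array([.1925,.981]); x=np.array([.981,-.1925]); q=C[...,:2]-[.626,-.178]; X=q@x; Y=q@y; Z=C[...,2]
m=(abs(X)<.024)&(abs(Y)<.01)&(Z>.11)&(Z<.13); print("core crest z",np.percentile(Z[m],95).round(4))
m=(abs(X)<.024)&(abs(Y)<.016)&(Z>.115)&(Z<.125); print("core Y",np.median(Y[m]).round(4))
m=(abs(X)<.06)&(abs(Y)<.04)&(Z>.129)&(Z<.145)
F=np.c_[X[m],Y[m]]; r=cv2.minAreaRect((F*1000).astype(np.float32)); print("flanges",r)
G=np.array([.5364,-.349]); q=C[...,:2]-G; X=q@x; Y=q@y
m=(abs(X)<.05)&(abs(Y)<.04)&(Z>.12)&(Z<.132)
for a in np.arange(-.05,.05,.02):
    k=m&(X>a)&(X<a+.02)
    if k.sum()>20: print("grip top X",a.round(2),np.percentile(Y[k],[2,50,98]).round(4),np.median(Z[k]).round(4))
m=(abs(X)<.06)&(Y>.0)&(Y<.05)&(Z>.1)&(Z<.1249)
for a in np.arange(-.05,.05,.02):
    k=m&(X>a)&(X<a+.02)
    if k.sum()>20: print("trig X",a.round(2),np.percentile(Y[k],[2,50,98]).round(4),np.median(Z[k]).round(4))
E
python3 c.py
```

```text
[[-0.1948 -0.9805  0.0244  0.6244]
 [-0.9808  0.1946 -0.0107 -0.1775]
 [ 0.0057 -0.026  -0.9996  0.2284]
 [ 0.      0.      0.      1.    ]]
core crest z 0.1205
core Y 0.0
flanges ((1.6858291625976562, -0.45919036865234375), (64.999267578125, 45.2799072265625), 0.24103476107120514)
grip top X -0.05 [-0.0105  0.0001  0.0119] 0.1262
grip top X -0.03 [-0.0103  0.0046  0.0336] 0.1259
grip top X -0.01 [-0.0098  0.0067  0.0316] 0.1256
grip top X 0.01 [-0.0098  0.0067  0.0268] 0.1255
grip top X 0.03 [-0.0099  0.0071  0.0227] 0.1256
trig X -0.05 [0.0083 0.0124 0.0134] 0.1137
trig X -0.03 [0.0089 0.0127 0.0349] 0.1163
trig X -0.01 [0.0092 0.0274 0.0331] 0.1171
trig X 0.01 [0.0088 0.0237 0.0282] 0.1185
trig X 0.03 [0.0083 0.0214 0.0235] 0.1195
```

Reel lies at 1.7 mm along, −0.5 mm across, with its axis aligned. Next, the trigger.

Request:
arm_command:
  plan:
    - {"translation":[0.02,0.006,0],"twist":0}
    - {"translation":[0.036,0.011,0],"twist":0}
    - {"translation":[0.036,0.011,0],"twist":0}
    - {"translation":[0.036,0.011,0],"twist":0}
    - {"translation":[0.03,0.008,0],"twist":0}
    - {"translation":[0.01,0.003,0],"twist":0}
    - {"translation":[0,0,0],"twist":0}
    - {"translation":[0,0,0],"twist":0}
  claw: -1

```text
time_s: 17.05
eef_pos: [0.5375, -0.3329, 0.2186]
orientation: [-0.636, 0.771, -0.005, 0.004]
ft_force: [-0.3, 0.3, 0.0]
width: 1.001
```

```bash
cat > t.py <<'E'
from h import *
T=tool(); c=T@[0,0,-.041,1]; print(T[:3,3].round(4),"yaw",np.degrees(np.arctan2(T[1,0],T[0,0])).round(2),"delta tool",(T[:3,:3].T@(np.array([.5372,-.345,.110])-c[:3])).round(4), monitor.get_state()["ft_force"].round(2))
E
python3 t.py
```

```text
[ 0.5375 -0.3329  0.2186] yaw -100.95 delta tool [ 0.0118 -0.0008  0.1496] [-0.28  0.29  0.02]
```

Request:
arm_command:
  plan:
    - {"translation":[0.011,-0.001,0],"twist":0}
    - {"translation":[0,0,0.02],"twist":0}
    - {"translation":[0,0,0.03],"twist":0}
    - {"translation":[0,0,0.025],"twist":0}
    - {"translation":[0,0,0.01],"twist":0}
    - {"translation":[0,0,0],"twist":0}
    - {"translation":[0,0,0],"twist":0}

```text
time_s: 17.75
eef_pos: [0.5443, -0.3393, 0.132]
orientation: [-0.641, 0.767, -0.006, 0.006]
ft_force: [-0.2, -0.1, -0.4]
width: 1.0
```

```bash
python3 t.py;  python3 - <<'E'
from h import *
f=grab("wrist"); cv2.imwrite("pics/w10.png",f["pixels"])
E
```

```text
[ 0.5443 -0.3393  0.132 ] yaw -100.26 delta tool [0.0069 0.0063 0.0629] [-0.21 -0.09 -0.36]
```

View pics/w10.png

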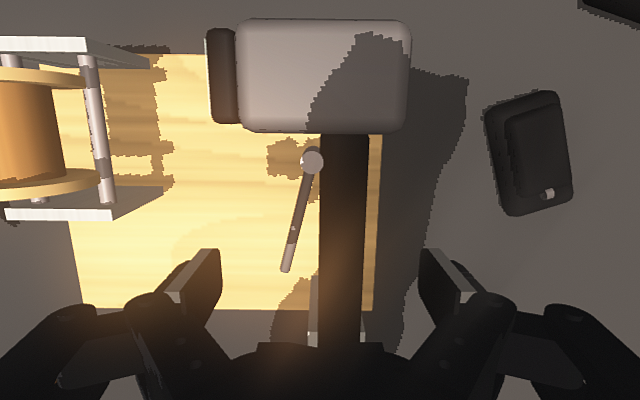

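Request:
arm_command:
  plan:
    - {"translation":[0.007,0.006,0],"twist":0.8}
    - {"translation":[0,0,0],"twist":0}
    - {"translation":[0,0,0.012],"twist":0}
    - {"translation":[0,0,0.012],"twist":0}
    - {"translation":[0,0,0.005],"twist":0}
    - {"translation":[0,0,0],"twist":0}
    - {"translation":[0,0,0],"twist":0}

```text
time_s: 18.5
eef_pos: [0.5381, -0.3468, 0.1034]
orientation: [-0.635, 0.773, -0.008, 0.006]
ft_force: [-0.7, -0.1, -0.6]
width: 1.002
```

```bash
python3 t.py
```

```text
[ 0.5381 -0.3468  0.1034] yaw -101.17 delta tool [-0.0016  0.0011  0.0343] [-0.7  -0.12 -0.57]
```

Request:
arm_command:
  plan:
    - {"translation":[-0.001,0.001,0.008],"twist":0}
    - {"translation":[0,0,0.012],"twist":0}
    - {"translation":[0,0,0.01],"twist":0}
    - {"translation":[0,0,0],"twist":0}
    - {"translation":[0,0,0],"twist":0}

```text
time_s: 19.0
eef_pos: [0.538, -0.3453, 0.0702]
orientation: [-0.635, 0.772, -0.008, 0.006]
ft_force: [-0.8, 0.2, -0.2]
width: 1.002
```

```bash
python3 t.py
```

```text
[ 0.538  -0.3453  0.0702] yaw -101.14 delta tool [-0.0001  0.0001  0.0012] [-0.81  0.21 -0.18]
```

Request:
arm_command:
  plan:
    - {"translation":[0,0,0],"twist":0}
    - {"translation":[0,0,0],"twist":0}
    - {"translation":[0,0,0],"twist":0}
    - {"translation":[0,0,0],"twist":0}
    - {"translation":[0,0,0],"twist":0}
    - {"translation":[0,0,0],"twist":0}
    - {"translation":[0,0,0],"twist":0}
    - {"translation":[0,0,0],"twist":0}
    - {"translation":[0,0,0],"twist":0}
    - {"translation":[0,0,0],"twist":0}
  claw: 1
  force: 30

```text
time_s: 20.0
eef_pos: [0.5378, -0.3474, 0.0714]
orientation: [-0.636, 0.772, -0.009, 0.006]
ft_force: [0.1, -0.9, -1.3]
width: 0.376
```

Request:
arm_command:
  plan:
    - {"translation":[0,0,0],"twist":0}
    - {"translation":[0,0,0],"twist":0}
    - {"translation":[0,0,0],"twist":0}
    - {"translation":[0,0,0],"twist":0}
  force: 50

```text
time_s: 20.4
eef_pos: [0.5378, -0.3475, 0.0714]
orientation: [-0.636, 0.772, -0.009, 0.006]
ft_force: [-0.5, -1.4, -0.4]
width: 0.368
```

```bash
python3 t.py; python3 - <<'E'
from h import *
f=grab("wrist"); cv2.imwrite("pics/w11.png",f["pixels"]); C=cloud(f)
y=np.array([.1925,.981]); x=np.array([.981,-.1925]); q=C[...,:2]-[.5364,-.349]; X=q@x; Y=q@y; Z=C[...,2]
for a in np.arange(-.04,.05,.01):
    k=(X>a)&(X<a+.01)&(Y>.0135)&(Y<.04)&(Z>.105)&(Z<.132)
    if k.sum()>10: print(a.round(2),k.sum(),np.percentile(Y[k],[2,50,98]).round(4))
E
```

```text
[ 0.5378 -0.3475  0.0714] yaw -101.07 delta tool [-0.0022  0.0002  0.0024] [-0.49 -1.36 -0.37]
-0.02 324 [0.0136 0.0162 0.0203]
-0.01 507 [0.0136 0.0174 0.0201]
0.0 1011 [0.0138 0.0199 0.0317]
0.01 628 [0.0136 0.0178 0.0276]
0.02 420 [0.0137 0.0162 0.0191]
0.03 459 [0.0135 0.0162 0.0192]
0.04 743 [0.0137 0.0176 0.022 ]
```

Blade face sits 20 mm from the grip line, so it is fully home. Releasing and rising.

Request:
arm_command:
  plan:
    - {"translation":[0,0,0],"twist":0}
    - {"translation":[0,0,0],"twist":0}
    - {"translation":[0,0,0],"twist":0}
    - {"translation":[0,0,0],"twist":0}
    - {"translation":[0,0,0],"twist":0}
    - {"translation":[0,0,0],"twist":0}
    - {"translation":[0,0,0],"twist":0}
  claw: -1

```text
time_s: 21.15
eef_pos: [0.5384, -0.3477, 0.0722]
orientation: [-0.635, 0.773, -0.01, 0.006]
ft_force: [-1.2, 0.1, 0.1]
width: 1.0
```

Request:
arm_command:
  plan:
    - {"translation":[0,0,-0.015],"twist":0}
    - {"translation":[0,0,-0.03],"twist":0}
    - {"translation":[0,0,-0.04],"twist":0}
    - {"translation":[0,0,-0.04],"twist":0}
    - {"translation":[0,0,-0.03],"twist":0}
    - {"translation":[0,0,-0.01],"twist":0}
    - {"translation":[0,0,0],"twist":0}
    - {"translation":[0,0,0],"twist":0}

```text
time_s: 21.95
eef_pos: [0.5335, -0.3465, 0.2482]
orientation: [-0.635, 0.773, -0.01, 0.006]
ft_force: [0.9, 0.4, -0.9]
width: 0.998
```

```bash
python3 c.py; python3 - <<'E'
from h import *
g=grab("top"); s=grab("scene"); C=cloud(g)
for k in range(4):
    p=np.array([.595,.1445,.125])+.07*k*np.array([.0906*.9877,.9959*.9877,.1564]); q=C-p
    m=(np.hypot(q[...,0],q[...,1])<.034)&(q[...,2]>.024)&(q[...,2]<.04); print("seat",k+1,m.sum(),(np.median(C[m],0)-p).round(4) if m.any() else None)
cv2.imwrite("pics/end.png",np.vstack([g["pixels"][100:280,100:500],s["pixels"][130:330,150:550]]))
E
```

```text
[[-0.1945 -0.9807  0.0216  0.5334]
 [-0.9809  0.1944 -0.0076 -0.3464]
 [ 0.0032 -0.0227 -0.9997  0.2479]
 [ 0.      0.      0.      1.    ]]
core crest z 0.1206
core Y -0.003
flanges ((1.4428558349609375, -1.1548347473144531), (63.997100830078125, 46.90296936035156), 0.23041756451129913)
grip top X -0.05 [-0.0128 -0.0007  0.0118] 0.1262
grip top X -0.03 [-0.0126  0.0011  0.0326] 0.1261
grip top X -0.01 [-0.0123  0.0028  0.0306] 0.1258
grip top X 0.01 [-0.0122  0.0028  0.0257] 0.1258
grip top X 0.03 [-0.012   0.0036  0.0216] 0.1257
trig X -0.05 [0.0065 0.0112 0.0123] 0.123
trig X -0.03 [0.0083 0.0121 0.0336] 0.1228
trig X -0.01 [0.0073 0.0258 0.0315] 0.1227
trig X 0.01 [0.0082 0.021  0.0267] 0.1224
trig X 0.03 [0.0087 0.0166 0.0223] 0.1235
seat 1 60 [-0.0237 -0.0001  0.0314]
seat 2 57 [-0.025   0.      0.0315]
seat 3 57 [-0.0252 -0.0007  0.0316]
seat 4 0 None
```

View pics/end.png

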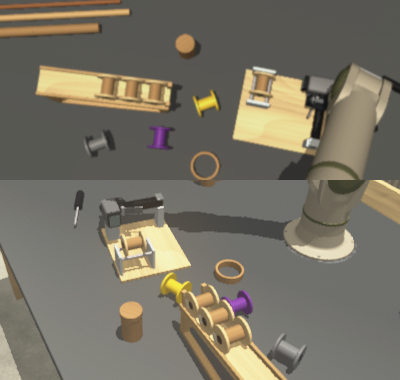

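The reel lies in the cradle, the other three are in seats 1–3 and seat 4 is empty. The trigger is back out and the bystanders look unmoved.

```bash
python3 -c "
from cell import ticket; print(ticket.close_job())"
```

```text
the job is handed in; nothing more can be done
None
```

I moved the front wooden reel from the track to the scanner's cradle, let go, squeezed the trigger fully and released it. I handed the job in with the clock at about 22 s of the 54 s allowed. No verdict is reported.

**Last checks before hand-in:**
- **Reel in the cradle:** about 1.5 mm along and 1 mm across from the cradle point. The core's top is at 0.1205 m, which matches resting on the rails, and the axis is aligned within about 0.3°.
- **Reels 2–4:** they sit in seats 1–3 within about 1 mm in the rolling direction, and seat 4 is empty.
- **Trigger:** the blade's outer face read about 20 mm from the grip line when squeezed (fully home). After release it was back to about 31 mm.
- **Tape core, mouse and tube:** the tape core and tube look unmoved in the last pictures. The mouse was hidden by the arm there, but I never moved near it.

**Disagreements:**
- **Fingertips:** the first grasp shut above the core without touching it. The wrist camera's depth image showed the fingertips 22 mm behind the reported TCP, not 22 mm ahead as the text says. I used the measured value for everything after that.
- **Core position:** the last core reading was −3 mm across, while the flanges gave −1 mm. Both are inside the 6 mm limit, and the core reading was taken at an angle.

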